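# Find the loose bottle cap and tag it

## Robot

A 6-joint arm with a two-finger parallel gripper is mounted at the origin on the work surface. World frame = base frame: x ahead of the robot, y to its left, z up, the work surface at z = 0. Lengths are in mm, angles in rad, forces in N, time in s.
With the tool pointing down it reaches from about 275 to 750 mm from the base axis. Payload 10.2 kg.
Tool frame: the origin (TCP) lies on the front face of the gripper's body, between the roots of the fingers; the fingertips stand 73 mm ahead of it and the grasp point (between the pads) lies 54 mm ahead of it; z points along the fingers, y is the line along which they close (so a half turn about z gives the same grasp; the last joint's range is limited). The gripper opens to 85 mm and grips with 20 to 120 N. Pads are 22 mm wide; open, the fingers measure 114 mm over their backs; the gripper's body (76 mm by 85 mm) begins 54 mm behind the grasp point. The pads swing forward as they close: fully open they stand 13 mm farther back than shut.
Start: joints at [1.068, 0.313, 1.498, -0, 1.331, -0.223], TCP at [144.999, 504.586, 303.894] pointing down, gripper open.
Joint ranges: [-2.94, 2.94], [-0.97, 2.17], [0.19, 2.56], [-1.23, 4.37], [0.02, 3.11], [-2.88, 2.88]. Speed limits (rad/s): [2.39, 2.39, 3.01, 3.14, 3.14, 3.14].

## Interface

Orientations are given as a unit quaternion [w, x, y, z].
In Python, from rig import * gives the robot as it stands.
- The arm moves only by the tool step_arm, never from a script. Its argument "plan" is a list of rows, each an object with "offset": the shift along the tool's x, y, z in cm, a list of three; "rot": the turn, a rotation vector about the tool's x, y, z in degrees, a list of three; "gripper": the finger opening in cm, from 0 to 8.54. In form: [{"offset": [x, y, z], "rot": [wx, wy, wz], "gripper": gripper}, ...]. A call has 1 to 12 rows; each row is the pose to reach, as a shift and turn from the pose commanded when the call began, along the tool's axes at that moment; what a row does not reach only later rows make up. A row lasts 1/10 s, in which the tool goes at most 50 mm and 8.59 degrees, less where a joint would pass 70% of its speed; a pose out of reach is approached as far as the arm can. A call with a gripper value outside its range is refused whole. The fingers move at their own pace and stop on an object; "squeeze" is the grip in N (left out, the last holds). Time passes only in rows, so rows that repeat a pose let the fingers close. It gives the time, the measured TCP pose, the force, the opening and the grip force at its end, in the units of the state.
- sense(): the state, without advancing time (a new reading comes with each control period).
- capture(name): name is "side" or "top"; returns a dict with "color" (420x560x3 uint8, red, green, blue), "depth" (420x560 float32, mm along the optical axis (not along the pixel's ray), 0 where there is no reading), "vertical_fov" (degrees; the focal length in pixels is half the picture's height over the tangent of half this angle, whatever the lens; pixels are square), "cx", "cy" (the principal point, pixels), "rvec" (rotation vector, rad) and "tvec" (3), from world to camera coordinates, as OpenCV has them. Camera axes: x right, y down, z forward; pixel columns grow to the right and rows downward; lengths in mm; the calibration is good to about 2 mm. A picture is of the moment at which its call begins.
- finish_job(): hands the job in; it is judged then, once.
The state is a dict: "time_s": time; "joints": joint angles; "dq": joint speeds; "tau": joint torques, N m; "eef_pos": TCP position; "ee_rot": TCP orientation; "force": force on the tool from outside, world axes, zero at the start; "wrist_torque": the same for the moment, N m; "grip_width": opening from 0.0 (shut) to 1.0 (fully open); "grip_force": force on a finger pad.
Only numpy, scipy, OpenCV 4.12 (cv2) and the standard library are available. Lean on these libraries where they do the work, as an engineer would, in place of code of your own. Each camera call takes 0.05 s, during which the arm holds its last target. There are 200 camera calls.

## Task

One of the three bottles in the rack has been put back with its cap not done up. Give the caps a light clockwise twist, one after another, until you feel the one that gives, screw that cap fully home until it is snug, and drop the red tag ring over that cap so that it lies level on the bottle's shoulder. Do not unscrew any cap, do not wrench or lift the bottles, and leave the tin, glass and cup where they are.

Things in the scene. Friction and masses are not known exactly. Their poses are not given: they have to be found in the camera images.
- rack: Fixed pale wooden bottle rack, 112 mm (its x) by 354 mm (its y) by 71 mm high, with three square pockets 75 mm wide in a row along its y axis, 115 mm apart. Origin: centre of its underside, on the counter; the pockets' floor is 12 mm above it.
- bottle_a: Loose full amber bottle in one of the rack's pockets (which one varies), 0.45 to 0.7 kg. Square body 72 mm wide, 130 mm high, then a conical shoulder from 68 mm diameter (130 mm up) to the 34 mm neck (150 mm up). The pocket keeps it from turning, with about 2.5 degrees of slack either way. Origin: centre of its underside, z up. All three look alike.
- grip_a (a point): Middle of the finger bar on bottle_a's white screw cap, 185 mm above the bottle's underside. The bar is 40 mm long (x axis here), 14 mm thick (y) and 22 mm high, and stands on the 42 mm round skirt: bar 174 to 196 mm, skirt 158 to 174 mm above the bottle's underside. Clockwise from above closes. A 25 N squeeze will turn it; 0.3 N m is a proper nip, over 1 N m wrenches the bottle.
- cap_a (a joint): Angle in rad that the cap of bottle_a has been turned since the start: 0 as found, growing clockwise (closing), negative when unscrewed. A sound cap is home already and meets its stop at once; undoing it takes about 0.8 N m. The badly closed cap turns with a drag of only about 0.1 N m and comes up solid at its stop in less than a quarter turn.
- bottle_b: Loose full amber bottle in one of the rack's pockets (which one varies), 0.45 to 0.7 kg. Square body 72 mm wide, 130 mm high, then a conical shoulder from 68 mm diameter (130 mm up) to the 34 mm neck (150 mm up). The pocket keeps it from turning, with about 2.5 degrees of slack either way. Origin: centre of its underside, z up. All three look alike.
- grip_b (a point): Middle of the finger bar on bottle_b's white screw cap, 185 mm above the bottle's underside. The bar is 40 mm long (x axis here), 14 mm thick (y) and 22 mm high, and stands on the 42 mm round skirt: bar 174 to 196 mm, skirt 158 to 174 mm above the bottle's underside. Clockwise from above closes. A 25 N squeeze will turn it; 0.3 N m is a proper nip, over 1 N m wrenches the bottle.
- cap_b (a joint): Angle in rad that the cap of bottle_b has been turned since the start: 0 as found, growing clockwise (closing), negative when unscrewed. A sound cap is home already and meets its stop at once; undoing it takes about 0.8 N m. The badly closed cap turns with a drag of only about 0.1 N m and comes up solid at its stop in less than a quarter turn.
- bottle_c: Loose full amber bottle in one of the rack's pockets (which one varies), 0.45 to 0.7 kg. Square body 72 mm wide, 130 mm high, then a conical shoulder from 68 mm diameter (130 mm up) to the 34 mm neck (150 mm up). The pocket keeps it from turning, with about 2.5 degrees of slack either way. Origin: centre of its underside, z up. All three look alike.
- grip_c (a point): Middle of the finger bar on bottle_c's white screw cap, 185 mm above the bottle's underside. The bar is 40 mm long (x axis here), 14 mm thick (y) and 22 mm high, and stands on the 42 mm round skirt: bar 174 to 196 mm, skirt 158 to 174 mm above the bottle's underside. Clockwise from above closes. A 25 N squeeze will turn it; 0.3 N m is a proper nip, over 1 N m wrenches the bottle.
- cap_c (a joint): Angle in rad that the cap of bottle_c has been turned since the start: 0 as found, growing clockwise (closing), negative when unscrewed. A sound cap is home already and meets its stop at once; undoing it takes about 0.8 N m. The badly closed cap turns with a drag of only about 0.1 N m and comes up solid at its stop in less than a quarter turn.
- tag: Loose red plastic tag, 30 g: a ring of 62 mm outside and 50 mm inside diameter, 14 mm high, with a flat tab (28 mm wide, 4 mm thick) that reaches out to 64 mm from the ring's centre along its +x axis. Origin: centre of the ring's underside. Starts flat on the counter beside the rack. On a bottle's shoulder its underside is 140 mm above the bottle's, clear below the cap.
- tin: Loose closed tin, blue with a red lid, 72 by 102 mm and 66 mm high, on the other side of the rack. Bystander. Origin: centre of its underside.
- glass: Loose tumbler standing mouth down beyond the rack, 74 mm diameter and 114 mm high. Bystander. Origin: centre of its underside.
- cup: Loose white coffee cup standing mouth down beyond the rack, 86 mm diameter and 58 mm high, with a handle. Bystander. Origin: centre of its underside.
Mind the look-alikes: they are no part of the job. Leave any black or blue look-alike of the bottle_b alone.

How it is judged (in metres and radians):
On the way:
1. the badly closed cap has been found and screwed home (value of joint any of cap_a, cap_b, cap_c above 0.68 rad), for 0.2 s.
At the end, for the whole second after the job is handed in: The cap that was loose is home (turned at least 0.68 rad) and the tag lies on that same bottle's shoulder: within 12 mm of its axis, underside 130 to 149 mm above the bottle's, level within 0.15 rad, at rest. All bottles stand upright (0.06 rad) on their pockets' floor (within 6 mm) (((value of joint cap_a above 0.68 rad and horizontal distance between tag and grip_a below 0.012 m and z of tag in the frame of bottle_a between 0.13 and 0.149 m) or (value of joint cap_b above 0.68 rad and horizontal distance between tag and grip_b below 0.012 m and z of tag in the frame of bottle_b between 0.13 and 0.149 m) or (value of joint cap_c above 0.68 rad and horizontal distance between tag and grip_c below 0.012 m and z of tag in the frame of bottle_c between 0.13 and 0.149 m)) and angle between tag's own z axis and vertical below 0.15 rad and linear speed of tag below 0.02 m/s and z of each of bottle_a, bottle_b, bottle_c in the frame of rack below 0.018 m and angle between each of bottle_a, bottle_b, bottle_c's own z axis and vertical below 0.06 rad); the robot touches nothing.
It fails at once if a cap is unscrewed by more than 0.12 rad (value of joint any of cap_a, cap_b, cap_c below -0.12 rad).
It fails at once if a bottle is wrenched or shoved hard in the rack (more than 36 N between them, which a twist of about 1.3 N m on the cap gives) (contact force between any of bottle_a, bottle_b, bottle_c and rack above 36 N).
It fails at once if a bottle is lifted more than 20 mm from its pocket's floor (z of any of bottle_a, bottle_b, bottle_c in the frame of rack above 0.032 m).
It fails at once if the tin, glass or cup is moved by more than 15 mm or tipped (distance of any of tin, glass, cup from where it was at the start of the episode above 0.015 m or angle between any of tin, glass, cup's own z axis and vertical above 0.3 rad).
It also fails if it takes over 72 s, if anything falls off the work surface, if the arm or the gripper's body presses on something with over 40 N, if the wrist force passes 120 N, or if a joint passes its speed limit or range.

## Working session

There is one attempt and no reset: what is moved stays moved. The work goes in short steps, Python scripts to look and compute and a tool call to move; the robot and the scene stay as the last step left them, time stands still between calls to the robot, and variables do not carry over. Pictures are saved under pics/ and viewed, at most 10 in all, crops included, and the job is handed in when it is done.

Besides the shell and the picture viewer there is one more tool, called as name([rows], argument=value, ...), one row to a line, values as JSON. step_arm: Moves the arm, as the interface text tells. Its arguments: {"type":"object","properties":{"plan":{"type":"array"},"squeeze":{"type":"number"}},"required":["plan"]}

```bash
mkdir -p pics; cat > h.py <<'E'
from rig import *
import numpy as np, cv2
from scipy.spatial.transform import Rotation as R
def cam(n):
    c=capture(n); h=c['color'].shape[0]; f=h/2/np.tan(np.radians(c['vertical_fov'])/2)
    c['f']=f; c['R']=R.from_rotvec(np.ravel(c['rvec'])).as_matrix(); c['t']=np.ravel(c['tvec']); return c
def ray(c,u,v,z):
    d=c['R'].T@np.array([(u-c['cx'])/c['f'],(v-c['cy'])/c['f'],1]); o=-c['R'].T@c['t']
    return o+d*(z-o[2])/d[2]
def cloud(c):
    v,u=np.mgrid[:c['depth'].shape[0],:c['depth'].shape[1]]; d=c['depth']
    P=np.stack([(u-c['cx'])/c['f']*d,(v-c['cy'])/c['f']*d,d],-1)
    return (P-c['t'])@c['R']
def save(c,p): cv2.imwrite(p,c['color'][:,:,::-1])
E
python3 - <<'E'
from h import *
a=cam('top');b=cam('side');save(a,'pics/top0.png');save(b,'pics/side0.png')
print({k:sense()[k] for k in('time_s','eef_pos','ee_rot','force','wrist_torque')})
for c in(a,b):print(-c['R'].T@c['t'],c['R'][2])
E
```

```text
{'time_s': 0.1, 'eef_pos': array([144.92563331, 504.44441733, 303.40488269]), 'ee_rot': array([-1.96536968e-04,  1.39445248e-01,  9.90229612e-01, -5.47360502e-04]), 'force': array([-0.19072439, -0.17817238,  0.00987817]), 'wrist_torque': array([-0.00890773,  0.01938784,  0.00371262])}
[ 471.5281308    -1.36388339 1055.99167079] [ 0.10806362 -0.00697967 -0.99411948]
[ 949.92748004 -963.3766191   984.2549544 ] [-0.28237766  0.71276531 -0.64205021]
```

View pics/top0.png

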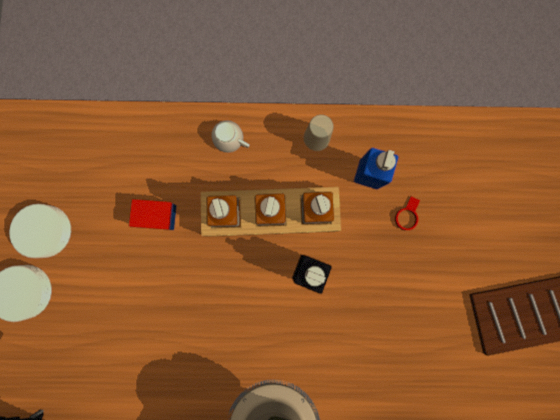

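View pics/side0.png

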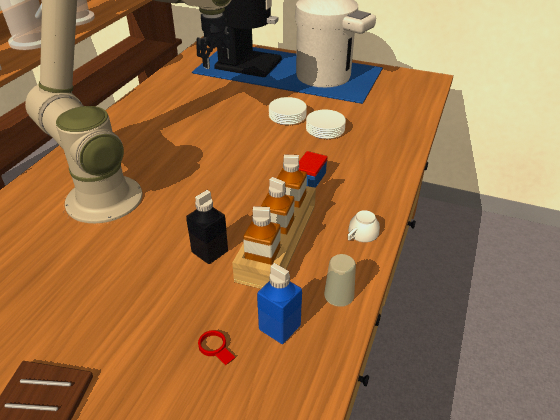

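The top view (up = +x, left = +y) has the caps at (219,209), (269,207) and (320,205), the red ring at (407,217) with its tab going up-right, and the tin at (152,214). The black look-alike is at (313,273), the blue one at (380,165). The side view agrees.

```bash
cat > meas.py <<'E'
from h import *
a=cam('top');P=cloud(a)
hsv=cv2.cvtColor(a['color'],cv2.COLOR_RGB2HSV)
H=P[...,2]
m=((H>190)&(H<260)).astype(np.uint8); m[330:]=0
n,l,s,ce=cv2.connectedComponentsWithStats(m)
for i in range(1,n):
    if s[i,4]<25: continue
    k=l==i; q=P[k]; z=np.median(q[:,2]); 
    vu=np.argwhere(k); W=np.array([ray(a,u,v,208) for v,u in vu])[:,:2]
    r=cv2.minAreaRect(W.astype(np.float32)); e,V=np.linalg.eigh(np.cov(W.T)); v=V[:,1]
    print('bar px',ce[i].round(1),'n',s[i,4],'zmed',z.round(1),q[:,2].min().round(1),q[:,2].max().round(1),'mean',W.mean(0).round(1),'rect',np.round(r[0],1),np.round(r[1],1),'ang',np.degrees(np.arctan2(v[1],v[0])).round(1))
red=(((hsv[...,0]<6)|(hsv[...,0]>174))&(hsv[...,1]>200)&(hsv[...,2]>110)).astype(np.uint8)
red=cv2.morphologyEx(red,cv2.MORPH_OPEN,np.ones((2,2),np.uint8))
n,l,s,ce=cv2.connectedComponentsWithStats(red)
for i in range(1,n):
    if s[i,4]<40: continue
    print('red',ce[i].round(1),s[i],np.median(P[l==i][:,2]).round(1))
# rack top
k=(H>62)&(H<80)&(hsv[...,1]<160); k[:,:190]=0;k[:180]=0;k[245:]=0;k[:,350:]=0
W=np.array([ray(a,u,v,71) for v,u in np.argwhere(k)])[:,:2].astype(np.float32)
print('rack',cv2.minAreaRect(W))
E
python3 meas.py
```

```text
bar px [388.1 158.1] n 110 zmed 194.3 190.1 198.1 mean [ 665.5 -249.6] rect [ 665.7 -249.4] [14.6 39. ] ang 162.0
bar px [320.9 203.3] n 130 zmed 206.2 191.4 210.4 mean [562.  -99.8] rect [562.2 -99.5] [39.8 15.4] ang -163.0
bar px [269.  205.1] n 118 zmed 206.4 197.8 210.7 mean [556.5  14. ] rect [556.5  14. ] [14.  40.2] ang 169.6
bar px [217.1 207. ] n 129 zmed 205.8 190.2 209.9 mean [550.8 127.6] rect [550.5 127.5] [41.1 15.3] ang -160.5
bar px [315.1 276.1] n 119 zmed 194.5 190.6 198.4 mean [404.4 -87.7] rect [404.4 -87.7] [38.9 13.5] ang 68.8
red [412.3 206.3] [400 198  20  20 159] 5.7
red [151.  214.9] [ 130  201   43   29 1091] 63.8
rack ((556.4508056640625, 13.609024047851562), (110.9738998413086, 352.4750671386719), 2.96590256690979)
```

```bash
python3 - <<'E'
import cv2
t=cv2.imread('pics/top0.png');a=cv2.resize(t[180:240,190:350],None,fx=5,fy=5,interpolation=2);b=cv2.resize(t[190:240,380:440],(360,300),interpolation=2)
import numpy as np
o=np.zeros((600,800,3),np.uint8);o[:300]=a;o[300:,:360]=b;cv2.imwrite('pics/crop1.png',o)
E
```

```text
(no output)
```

View pics/crop1.png

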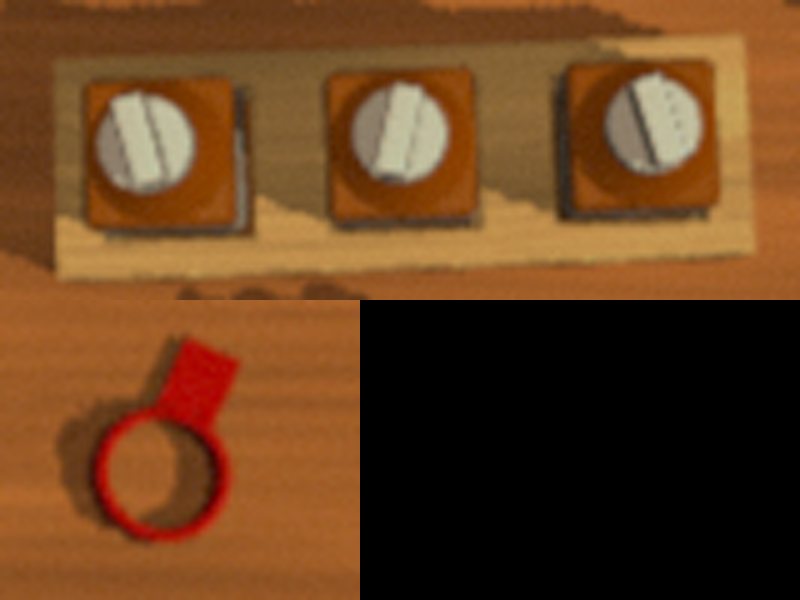

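The crop shows all three finger bars clearly: left leans +y at the top, middle leans −y, right leans +y. The ring is at about (407,218), tab up-right. The bars sit 114 mm apart at z≈207, matching the rack. I'll test the left bottle first.

```bash
cat >> h.py <<'E'
def go(x,y,z,yaw):
    s=sense(); A=R.from_quat(np.roll(s['ee_rot'],-1))
    t=np.radians(yaw); Y=np.array([np.cos(t),np.sin(t),0]); Z=np.array([0,0,-1.]); B=R.from_matrix(np.stack([np.cross(Y,Z),Y,Z],1))
    print('offset cm',(A.inv().apply(np.array([x,y,z])-s['eef_pos'])/10).round(2),'rot deg',np.degrees((A.inv()*B).as_rotvec()).round(2))
def st():
    s=sense(); A=R.from_quat(np.roll(s['ee_rot'],-1)).as_matrix()
    print('t',round(s['time_s'],2),'pos',s['eef_pos'].round(1),'yaw',np.degrees(np.arctan2(A[1,1],A[0,1])).round(2),'F',s['force'].round(1),'T',s['wrist_torque'].round(3),'w',round(s['grip_width']*85.4,1),'gf',s['grip_force'],'q',s['joints'].round(2))
E
python3 -c "
from h import *
st();go(551,127.7,300,109.5)"
```

```text
t 0.15 pos [144.9 504.5 303.5] yaw 73.97 F [ 0.3 -0.1  0.3] T [-0.069 -0.006 -0.058] w 85.7 gf 0.0 q [ 1.07  0.31  1.5  -0.    1.33 -0.22]
offset cm [-49.43 -25.     0.36] rot deg [-5.000e-02 -3.000e-02 -3.553e+01]
```

step_arm([
  {"offset": [-49.4, -25.0, 0.35], "rot": [0, 0, -35.5], "gripper": 5},
  {"offset": [-49.4, -25.0, 0.35], "rot": [0, 0, -35.5], "gripper": 5},
  {"offset": [-49.4, -25.0, 0.35], "rot": [0, 0, -35.5], "gripper": 5},
  {"offset": [-49.4, -25.0, 0.35], "rot": [0, 0, -35.5], "gripper": 5},
  {"offset": [-49.4, -25.0, 0.35], "rot": [0, 0, -35.5], "gripper": 5},
  {"offset": [-49.4, -25.0, 0.35], "rot": [0, 0, -35.5], "gripper": 5},
  {"offset": [-49.4, -25.0, 0.35], "rot": [0, 0, -35.5], "gripper": 5},
  {"offset": [-49.4, -25.0, 0.35], "rot": [0, 0, -35.5], "gripper": 5},
  {"offset": [-49.4, -25.0, 0.35], "rot": [0, 0, -35.5], "gripper": 5},
  {"offset": [-49.4, -25.0, 0.35], "rot": [0, 0, -35.5], "gripper": 5},
  {"offset": [-49.4, -25.0, 0.35], "rot": [0, 0, -35.5], "gripper": 5},
  {"offset": [-49.4, -25.0, 0.35], "rot": [0, 0, -35.5], "gripper": 5},
], squeeze=25)

```text
time_s: 1.35
eef_pos: [552.6, 125.1, 299.8]
ee_rot: [-0.0, -0.168, 0.986, -0.0]
force: [0.3, 0.9, -0.5]
grip_width: 0.588
grip_force: 0.0
```

```bash
python3 -c "
from h import *
st();go(551,127.7,262,109.5)"
```

```text
t 1.35 pos [552.6 125.1 299.8] yaw 109.34 F [ 0.3  0.9 -0.5] T [0.015 0.025 0.007] w 50.2 gf 0.0 q [ 0.02  0.41  1.37 -0.    1.36 -1.89]
offset cm [0.06 0.3  3.78] rot deg [-0.01 -0.03 -0.16]
```

step_arm([
  {"offset": [0, 0, 1], "rot": [0, 0, 0], "gripper": 5},
  {"offset": [0, 0, 2.2], "rot": [0, 0, 0], "gripper": 5},
  {"offset": [0, 0, 3], "rot": [0, 0, 0], "gripper": 5},
  {"offset": [0, 0, 3], "rot": [0, 0, 0], "gripper": 5},
])

```text
time_s: 1.75
eef_pos: [549.7, 128.8, 269.0]
ee_rot: [-0.001, -0.17, 0.985, 0.0]
force: [0.2, -0.2, 0.2]
grip_width: 0.586
grip_force: 0.0
```

```bash
python3 -c "
from h import *
st();go(551,127.7,262,109.5);save(cam('side'),'pics/s1.png')
i=cv2.imread('pics/s1.png')[120:270,200:400];cv2.imwrite('pics/s1.png',cv2.resize(i,(800,600),interpolation=2))"
```

```text
t 1.75 pos [549.7 128.8 269. ] yaw 109.55 F [ 0.2 -0.2  0.2] T [0.007 0.01  0.018] w 50.1 gf 0.0 q [ 0.02  0.43  1.43  0.    1.29 -1.89]
offset cm [-0.09 -0.15  0.7 ] rot deg [ 0.06 -0.15  0.05]
```

View pics/s1.png

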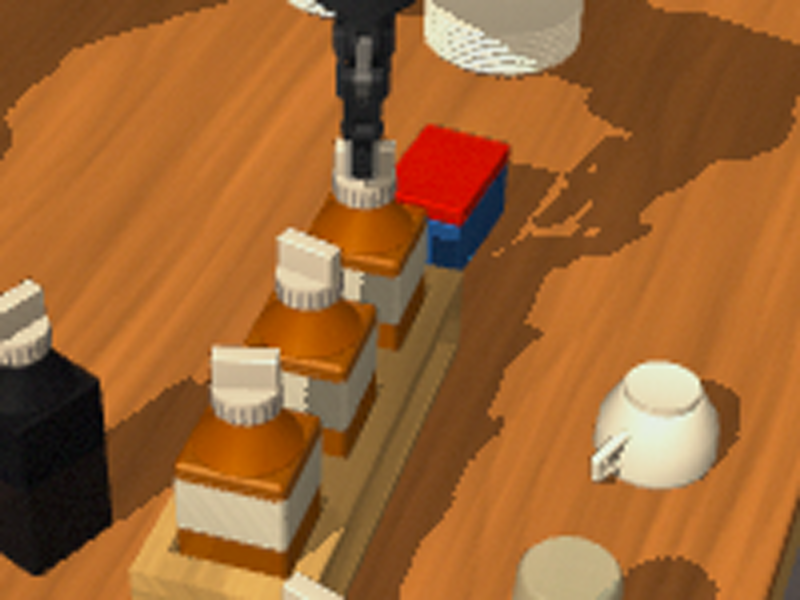

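The fingers straddle the left cap's bar (around (365,165) in the crop), well aligned. I'll go down a little further and close.

step_arm([
  {"offset": [-0.05, -0.1, 0.5], "rot": [0, 0, 0], "gripper": 5},
  {"offset": [-0.05, -0.1, 0.6], "rot": [0, 0, 0], "gripper": 3},
  {"offset": [-0.05, -0.1, 0.6], "rot": [0, 0, 0], "gripper": 2},
  {"offset": [-0.05, -0.1, 0.6], "rot": [0, 0, 0], "gripper": 1},
  {"offset": [-0.05, -0.1, 0.6], "rot": [0, 0, 0], "gripper": 1},
  {"offset": [-0.05, -0.1, 0.6], "rot": [0, 0, 0], "gripper": 1},
  {"offset": [-0.05, -0.1, 0.6], "rot": [0, 0, 0], "gripper": 1},
], squeeze=25)

```text
time_s: 2.5
eef_pos: [551.5, 127.3, 264.6]
ee_rot: [0.0, -0.169, 0.986, 0.0]
force: [-1.7, 2.3, 2.4]
grip_width: 0.152
grip_force: 27.0
```

```bash
python3 -c "
from h import *
st()"
```

```text
t 2.5 pos [551.5 127.3 264.6] yaw 109.47 F [-1.7  2.3  2.4] T [ 0.435  0.288 -0.126] w 13.0 gf 27.033745050430298 q [ 0.02  0.43  1.43  0.    1.28 -1.89]
```

step_arm([
  {"offset": [0, 0, 0], "rot": [0, 0, 2], "gripper": 1},
  {"offset": [0, 0, 0], "rot": [0, 0, 4], "gripper": 1},
  {"offset": [0, 0, 0], "rot": [0, 0, 5], "gripper": 1},
  {"offset": [0, 0, 0], "rot": [0, 0, 6], "gripper": 1},
  {"offset": [0, 0, 0], "rot": [0, 0, 6], "gripper": 1},
])

```text
time_s: 3.0
eef_pos: [551.3, 127.7, 264.6]
ee_rot: [-0.0, -0.118, 0.993, 0.0]
force: [-2.7, 5.2, 2.1]
grip_width: 0.159
grip_force: 34.5
```

```bash
python3 -c "
from h import *
st()"
```

```text
t 3.0 pos [551.3 127.7 264.6] yaw 103.54 F [-2.7  5.2  2.1] T [0.946 0.378 0.741] w 13.6 gf 34.526166915893555 q [ 0.02  0.43  1.43  0.    1.28 -1.79]
```

Torque went to about 0.8 N m within 6°, so the left cap is sound. I'll ease off, release and go to the middle one.

step_arm([
  {"offset": [0, 0, 0], "rot": [0, 0, 3], "gripper": 1},
  {"offset": [0, 0, 0], "rot": [0, 0, 3], "gripper": 3},
  {"offset": [0, 0, 0], "rot": [0, 0, 3], "gripper": 5},
  {"offset": [0, 0, 0], "rot": [0, 0, 3], "gripper": 5},
  {"offset": [0, 0, -2], "rot": [0, 0, 3], "gripper": 5},
  {"offset": [0, 0, -3.5], "rot": [0, 0, 3], "gripper": 5},
  {"offset": [0, 0, -3.5], "rot": [0, 0, 3], "gripper": 5},
  {"offset": [0, 0, -3.5], "rot": [0, 0, 3], "gripper": 5},
])

```text
time_s: 3.8
eef_pos: [551.5, 126.9, 298.8]
ee_rot: [-0.0, -0.091, 0.996, -0.0]
force: [0.1, 0.5, -0.2]
grip_width: 0.583
grip_force: 0.0
```

```bash
python3 -c "
from h import *
st();go(556.5,14,300,79.6)"
```

```text
t 3.8 pos [551.5 126.9 298.8] yaw 100.47 F [ 0.1  0.5 -0.2] T [ 0.005 -0.016 -0.045] w 49.8 gf 0.0 q [ 0.02  0.41  1.38 -0.    1.36 -1.73]
offset cm [  1.56 -11.2   -0.11] rot deg [-1.000e-02 -2.000e-02  2.087e+01]
```

step_arm([
  {"offset": [1.55, -11.2, 0], "rot": [0, 0, 20.9], "gripper": 5},
  {"offset": [1.55, -11.2, 0], "rot": [0, 0, 20.9], "gripper": 5},
  {"offset": [1.55, -11.2, 0], "rot": [0, 0, 20.9], "gripper": 5},
  {"offset": [1.55, -11.2, 0], "rot": [0, 0, 20.9], "gripper": 5},
  {"offset": [1.55, -11.2, 0], "rot": [0, 0, 20.9], "gripper": 5},
  {"offset": [1.55, -11.2, 0], "rot": [0, 0, 20.9], "gripper": 5},
  {"offset": [1.55, -11.2, 1.5], "rot": [0, 0, 20.9], "gripper": 5},
  {"offset": [1.55, -11.2, 2.8], "rot": [0, 0, 20.9], "gripper": 5},
  {"offset": [1.55, -11.2, 2.8], "rot": [0, 0, 20.9], "gripper": 5},
  {"offset": [1.55, -11.2, 2.8], "rot": [0, 0, 20.9], "gripper": 5},
])

```text
time_s: 4.8
eef_pos: [556.7, 14.6, 271.4]
ee_rot: [-0.0, 0.09, 0.996, 0.0]
force: [-0.2, -0.5, 0.8]
grip_width: 0.585
grip_force: 0.0
```

```bash
python3 -c "
from h import *
st();go(556.5,14,263.5,79.6)"
```

```text
t 4.8 pos [556.7  14.6 271.4] yaw 79.62 F [-0.2 -0.5  0.8] T [-0.019  0.051 -0.045] w 50.0 gf 0.0 q [-0.18  0.41  1.45  0.    1.28 -1.57]
offset cm [ 0.01 -0.06  0.79] rot deg [ 0.   -0.02  0.02]
```

step_arm([
  {"offset": [0, -0.05, 0.5], "rot": [0, 0, 0], "gripper": 5},
  {"offset": [0, -0.05, 0.8], "rot": [0, 0, 0], "gripper": 3},
  {"offset": [0, -0.05, 0.8], "rot": [0, 0, 0], "gripper": 2},
  {"offset": [0, -0.05, 0.8], "rot": [0, 0, 0], "gripper": 1},
  {"offset": [0, -0.05, 0.8], "rot": [0, 0, 0], "gripper": 1},
  {"offset": [0, -0.05, 0.8], "rot": [0, 0, 0], "gripper": 1},
  {"offset": [0, -0.05, 0.8], "rot": [0, 0, 0], "gripper": 1},
  {"offset": [0, -0.05, 0.8], "rot": [0, 0, 2], "gripper": 1},
  {"offset": [0, -0.05, 0.8], "rot": [0, 0, 4], "gripper": 1},
  {"offset": [0, -0.05, 0.8], "rot": [0, 0, 5], "gripper": 1},
  {"offset": [0, -0.05, 0.8], "rot": [0, 0, 5], "gripper": 1},
], squeeze=25)

```text
time_s: 5.9
eef_pos: [556.6, 13.9, 263.4]
ee_rot: [0.0, 0.134, 0.991, 0.0]
force: [0.3, 2.8, -1.1]
grip_width: 0.157
grip_force: 28.5
```

```bash
python3 -c "
from h import *
st()"
```

```text
t 5.9 pos [556.6  13.9 263.4] yaw 74.62 F [ 0.3  2.8 -1.1] T [ 0.588 -0.135  0.612] w 13.4 gf 28.49211573600769 q [-0.19  0.42  1.46  0.    1.27 -1.49]
```

The middle cap reads 0.6 N m after 5°, so it's sound too. Next is the right one.

step_arm([
  {"offset": [0, 0, 0], "rot": [0, 0, -2], "gripper": 1},
  {"offset": [0, 0, 0], "rot": [0, 0, -2], "gripper": 3},
  {"offset": [0, 0, 0], "rot": [0, 0, -2], "gripper": 5},
  {"offset": [0, 0, 0], "rot": [0, 0, -2], "gripper": 5},
  {"offset": [0, 0, -2], "rot": [0, 0, -2], "gripper": 5},
  {"offset": [0, 0, -3.7], "rot": [0, 0, -2], "gripper": 5},
  {"offset": [0, 0, -3.7], "rot": [0, 0, -2], "gripper": 5},
  {"offset": [0, 0, -3.7], "rot": [0, 0, -2], "gripper": 5},
])

```text
time_s: 6.7
eef_pos: [556.5, 13.6, 299.9]
ee_rot: [-0.0, 0.117, 0.993, -0.0]
force: [0.1, 0.3, -0.1]
grip_width: 0.587
grip_force: 0.0
```

```bash
python3 -c "
from h import *
st();go(562.1,-100,300,107)"
```

```text
t 6.7 pos [556.5  13.6 299.9] yaw 76.55 F [ 0.1  0.3 -0.1] T [-0.003  0.012 -0.032] w 50.2 gf 0.0 q [-0.19  0.39  1.41 -0.    1.35 -1.52]
offset cm [-3.190e+00 -1.092e+01 -1.000e-02] rot deg [-0.000e+00 -1.000e-02 -3.045e+01]
```

step_arm([
  {"offset": [-3.2, -10.9, 0], "rot": [0, 0, -30.4], "gripper": 5},
  {"offset": [-3.2, -10.9, 0], "rot": [0, 0, -30.4], "gripper": 5},
  {"offset": [-3.2, -10.9, 0], "rot": [0, 0, -30.4], "gripper": 5},
  {"offset": [-3.2, -10.9, 0], "rot": [0, 0, -30.4], "gripper": 5},
  {"offset": [-3.2, -10.9, 0], "rot": [0, 0, -30.4], "gripper": 5},
  {"offset": [-3.2, -10.9, 0], "rot": [0, 0, -30.4], "gripper": 5},
  {"offset": [-3.2, -10.9, 0], "rot": [0, 0, -30.4], "gripper": 5},
  {"offset": [-3.2, -10.9, 1.5], "rot": [0, 0, -30.4], "gripper": 5},
  {"offset": [-3.2, -10.9, 2.9], "rot": [0, 0, -30.4], "gripper": 5},
  {"offset": [-3.2, -10.9, 2.9], "rot": [0, 0, -30.4], "gripper": 5},
  {"offset": [-3.2, -10.9, 2.9], "rot": [0, 0, -30.4], "gripper": 5},
])

```text
time_s: 7.8
eef_pos: [562.5, -99.5, 271.8]
ee_rot: [0.0, -0.147, 0.989, -0.0]
force: [0.6, -0.1, 1.1]
grip_width: 0.589
grip_force: 0.0
```

```bash
python3 -c "
from h import *
st();go(562.1,-100,263.5,107)"
```

```text
t 7.8 pos [562.5 -99.5 271.8] yaw 106.96 F [ 0.6 -0.1  1.1] T [-0.056  0.018  0.035] w 50.3 gf 0.0 q [-0.38  0.44  1.4  -0.    1.3  -2.25]
offset cm [ 0.05 -0.04  0.83] rot deg [-0.01  0.01 -0.04]
```

step_arm([
  {"offset": [0, 0, 0.5], "rot": [0, 0, 0], "gripper": 5},
  {"offset": [0, 0, 0.8], "rot": [0, 0, 0], "gripper": 3},
  {"offset": [0, 0, 0.8], "rot": [0, 0, 0], "gripper": 2},
  {"offset": [0, 0, 0.8], "rot": [0, 0, 0], "gripper": 1},
  {"offset": [0, 0, 0.8], "rot": [0, 0, 0], "gripper": 1},
  {"offset": [0, 0, 0.8], "rot": [0, 0, 0], "gripper": 1},
  {"offset": [0, 0, 0.8], "rot": [0, 0, 0], "gripper": 1},
  {"offset": [0, 0, 0.8], "rot": [0, 0, 2], "gripper": 1},
  {"offset": [0, 0, 0.8], "rot": [0, 0, 4], "gripper": 1},
  {"offset": [0, 0, 0.8], "rot": [0, 0, 5], "gripper": 1},
  {"offset": [0, 0, 0.8], "rot": [0, 0, 5], "gripper": 1},
], squeeze=25)

```text
time_s: 8.9
eef_pos: [562.3, -99.7, 263.4]
ee_rot: [-0.0, -0.104, 0.995, 0.0]
force: [-1.5, -0.6, -0.5]
grip_width: 0.158
grip_force: 29.0
```

```bash
python3 -c "
from h import *
st()"
```

```text
t 8.9 pos [562.3 -99.7 263.4] yaw 101.97 F [-1.5 -0.6 -0.5] T [-0.106  0.148  0.009] w 13.5 gf 28.983363211154938 q [-0.38  0.45  1.41  0.    1.28 -2.16]
```

There's almost no torque here, so this looks like the loose one. I'll keep turning.

step_arm([
  {"offset": [0, 0, 0], "rot": [0, 0, 4], "gripper": 1},
  {"offset": [0, 0, 0], "rot": [0, 0, 8], "gripper": 1},
  {"offset": [0, 0, 0], "rot": [0, 0, 12], "gripper": 1},
  {"offset": [0, 0, 0], "rot": [0, 0, 16], "gripper": 1},
  {"offset": [0, 0, 0], "rot": [0, 0, 20], "gripper": 1},
  {"offset": [0, 0, 0], "rot": [0, 0, 24], "gripper": 1},
  {"offset": [0, 0, 0], "rot": [0, 0, 28], "gripper": 1},
  {"offset": [0, 0, 0], "rot": [0, 0, 30], "gripper": 1},
  {"offset": [0, 0, 0], "rot": [0, 0, 30], "gripper": 1},
])

```text
time_s: 9.8
eef_pos: [562.4, -99.6, 263.4]
ee_rot: [-0.0, 0.157, 0.988, 0.0]
force: [-0.7, 1.3, 0.5]
grip_width: 0.157
grip_force: 29.0
```

```bash
python3 -c "
from h import *
st()"
```

```text
t 9.8 pos [562.4 -99.6 263.4] yaw 71.99 F [-0.7  1.3  0.5] T [ 0.071  0.083 -0.108] w 13.4 gf 28.97015154361725 q [-0.38  0.45  1.41  0.    1.28 -1.64]
```

step_arm([
  {"offset": [0, 0, 0], "rot": [0, 0, 3], "gripper": 1},
  {"offset": [0, 0, 0], "rot": [0, 0, 6], "gripper": 1},
  {"offset": [0, 0, 0], "rot": [0, 0, 8], "gripper": 1},
  {"offset": [0, 0, 0], "rot": [0, 0, 8], "gripper": 1},
])

```text
time_s: 10.2
eef_pos: [562.4, -99.7, 263.5]
ee_rot: [0.0, 0.225, 0.974, 0.0]
force: [-0.7, 1.1, 0.3]
grip_width: 0.153
grip_force: 29.0
```

```bash
python3 -c "
from h import *
st()"
```

```text
t 10.2 pos [562.4 -99.7 263.5] yaw 64.03 F [-0.7  1.1  0.3] T [ 0.16   0.093 -0.047] w 13.0 gf 28.972853422164917 q [-0.38  0.45  1.41  0.    1.28 -1.5 ]
```

step_arm([
  {"offset": [0, 0, 0], "rot": [0, 0, 3], "gripper": 1},
  {"offset": [0, 0, 0], "rot": [0, 0, 5], "gripper": 1},
  {"offset": [0, 0, 0], "rot": [0, 0, 5], "gripper": 1},
])

```text
time_s: 10.5
eef_pos: [562.5, -99.9, 263.5]
ee_rot: [0.0, 0.266, 0.964, -0.0]
force: [0.4, -1.3, -0.0]
grip_width: 0.155
grip_force: 39.4
```

```bash
python3 -c "
from h import *
st()"
```

```text
t 10.5 pos [562.5 -99.9 263.5] yaw 59.12 F [ 0.4 -1.3 -0. ] T [-0.204 -0.103  0.798] w 13.3 gf 39.3700376120978 q [-0.38  0.45  1.41 -0.    1.28 -1.41]
```

The torque has come up solid at 0.8 N m after about 48°, so the cap is home. I'll release, lift, and measure the tag and the cap.

step_arm([
  {"offset": [0, 0, 0], "rot": [0, 0, -1.5], "gripper": 1},
  {"offset": [0, 0, 0], "rot": [0, 0, -1.5], "gripper": 3},
  {"offset": [0, 0, 0], "rot": [0, 0, -1.5], "gripper": 5},
  {"offset": [0, 0, 0], "rot": [0, 0, -1.5], "gripper": 5},
  {"offset": [0, 0, -3], "rot": [0, 0, -1.5], "gripper": 5},
  {"offset": [0, 0, -6], "rot": [0, 0, -1.5], "gripper": 8.5},
  {"offset": [-10, 0, -6], "rot": [0, 0, -1.5], "gripper": 8.5},
  {"offset": [5, -12, -6], "rot": [0, 0, -1.5], "gripper": 8.5},
  {"offset": [15, -12, -6], "rot": [0, 0, -1.5], "gripper": 8.5},
  {"offset": [15, -12, -6], "rot": [0, 0, -1.5], "gripper": 8.5},
  {"offset": [15, -12, -6], "rot": [0, 0, -1.5], "gripper": 8.5},
  {"offset": [15, -12, -6], "rot": [0, 0, -1.5], "gripper": 8.5},
])

```text
time_s: 11.7
eef_pos: [369.7, -124.6, 323.2]
ee_rot: [-0.0, 0.255, 0.967, 0.0]
force: [-0.5, -0.6, 0.8]
grip_width: 0.996
grip_force: 0.0
```

```bash
cat > tag.py <<'E'
from h import *
from scipy.optimize import least_squares
def fit(z,box):
    a=cam('top');P=cloud(a);save(a,'pics/t_last.png')
    hsv=cv2.cvtColor(a['color'],cv2.COLOR_RGB2HSV)
    red=((hsv[...,0]<6)|(hsv[...,0]>174))&(hsv[...,1]>200)&(hsv[...,2]>60)
    M=np.zeros_like(red);M[box[1]:box[3],box[0]:box[2]]=1;red&=M
    W=np.array([ray(a,u,v,z) for v,u in np.argwhere(red)])[:,:2]
    c,_,_=[None]*3
    h=cv2.convexHull(W.astype(np.float32))[:,0]
    c0=np.median(W,0); q=W
    for _ in range(8):   # robust circle on ring mid-line r=28
        r=least_squares(lambda p:np.hypot(*(q-p).T)-28,c0,loss='soft_l1',f_scale=1.5); c0=r.x
        d=np.hypot(*(W-c0).T); q=W[d<33]
    far=W[(d>40)]; t=far.mean(0)-c0
    print('n',len(W),'ring',c0.round(1),'r',np.percentile(np.hypot(*(q-c0).T),[2,50,98]).round(1),'tab ang',np.degrees(np.arctan2(t[1],t[0])).round(1),'tab max',d.max().round(1),'z',np.median(P[red][:,2]).round(1))
E
python3 -c "
from tag import *
st();fit(12,(380,180,440,245))"; python3 meas.py
```

```text
t 11.7 pos [ 369.7 -124.6  323.2] yaw 60.47 F [-0.5 -0.6  0.8] T [ 0.025 -0.029 -0.074] w 85.1 gf 0.0 q [-0.63 -0.01  1.82 -0.    1.33 -1.68]
n 253 ring [ 545.3 -353.6] r [24.4 28.1 31.7] tab ang -23.6 tab max 61.6 z 9.6
bar px [388.1 158.2] n 112 zmed 194.2 190.0 198.8 mean [ 665.3 -249.6] rect [ 665.4 -249.6] [14.2 39.6] ang 163.1
bar px [320.9 203.1] n 122 zmed 205.9 192.6 210.1 mean [562.4 -99.9] rect [562.3 -99.9] [13.7 40.7] ang 153.0
bar px [269.3 205.3] n 120 zmed 206.0 190.4 210.0 mean [556.1  13.5] rect [555.8  13.5] [14.4 40.1] ang 166.1
bar px [217.1 207.3] n 129 zmed 205.9 192.4 209.2 mean [550.1 127.7] rect [550.2 127.7] [40.7 14.8] ang -163.7
bar px [315.4 275.8] n 105 zmed 194.8 190.1 197.6 mean [405.  -88.1] rect [404.6 -87.6] [39.4 13.1] ang 68.3
red [409.5 209.6] [397 198  23  33 195] 6.4
red [150.8 214.6] [ 131  201   42   29 1044] 64.1
rack ((556.244873046875, 13.634323120117188), (110.5315170288086, 352.25567626953125), 2.9244630336761475)
```

View pics/t_last.png

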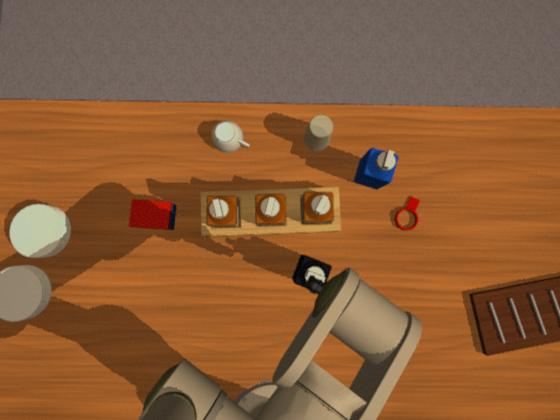

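The right bar went from 17° to −27°, i.e. 44° or 0.77 rad, so the cap is home. The ring is unobstructed in this view at (407,217), which puts it at world (545,−354). Now to the tag.

```bash
python3 -c "
from h import *
st();go(545.3,-353.6,200,66.4)"
```

```text
t 11.8 pos [ 369.2 -124.5  323.8] yaw 60.39 F [ 0.4 -1.3  0.4] T [-0.074 -0.039 -0.014] w 85.1 gf 0.0 q [-0.63 -0.01  1.82 -0.    1.33 -1.68]
offset cm [-26.62 -11.22  12.39] rot deg [-0.01  0.02 -6.01]
```

step_arm([
  {"offset": [-3, -6, 0], "rot": [0, 0, -6], "gripper": 8.5},
  {"offset": [-8, -10, 0], "rot": [0, 0, -6], "gripper": 8.5},
  {"offset": [-13, -11.2, 0], "rot": [0, 0, -6], "gripper": 8.5},
  {"offset": [-18, -11.2, 2], "rot": [0, 0, -6], "gripper": 8.5},
  {"offset": [-22, -11.2, 5], "rot": [0, 0, -6], "gripper": 8.5},
  {"offset": [-26.6, -11.2, 9], "rot": [0, 0, -6], "gripper": 8.5},
  {"offset": [-26.6, -11.2, 12.4], "rot": [0, 0, -6], "gripper": 8.5},
  {"offset": [-26.6, -11.2, 12.4], "rot": [0, 0, -6], "gripper": 8.5},
  {"offset": [-26.6, -11.2, 12.4], "rot": [0, 0, -6], "gripper": 8.5},
  {"offset": [-26.6, -11.2, 12.4], "rot": [0, 0, -6], "gripper": 8.5},
])

```text
time_s: 12.8
eef_pos: [548.3, -353.8, 201.4]
ee_rot: [0.001, 0.204, 0.979, -0.001]
force: [0.4, 0.2, 0.7]
grip_width: 0.993
grip_force: 0.0
```

```bash
python3 -c "
from h import *
st();go(545.3,-353.6,70,66.4)"
```

```text
t 12.8 pos [ 548.3 -353.8  201.4] yaw 66.48 F [0.4 0.2 0.7] T [-0.04  -0.038  0.029] w 84.8 gf 0.0 q [-0.75  0.68  1.2  -0.    1.26 -1.91]
offset cm [ 0.32 -0.09 13.14] rot deg [-0.05  0.13  0.08]
```

step_arm([
  {"offset": [0, 0, 5], "rot": [0, 0, 0], "gripper": 8.5},
  {"offset": [0, 0, 9], "rot": [0, 0, 0], "gripper": 8.5},
  {"offset": [0, 0, 11], "rot": [0, 0, 0], "gripper": 8.5},
  {"offset": [0, 0, 11], "rot": [0, 0, 0], "gripper": 8.5},
  {"offset": [0, 0, 11], "rot": [0, 0, 0], "gripper": 8.5},
])

```text
time_s: 13.3
eef_pos: [548.8, -354.5, 92.5]
ee_rot: [0.002, 0.204, 0.979, -0.001]
force: [0.3, -0.2, 0.8]
grip_width: 0.997
grip_force: 0.0
```

```bash
python3 -c "
from h import *
st();go(545.3,-353.6,70,66.4)"
```

```text
t 13.3 pos [ 548.8 -354.5   92.5] yaw 66.46 F [ 0.3 -0.2  0.8] T [-0.031 -0.023  0.004] w 85.1 gf 0.0 q [-0.75  0.8   1.28 -0.    1.05 -1.91]
offset cm [ 0.36 -0.06  2.25] rot deg [-0.08  0.22  0.06]
```

step_arm([
  {"offset": [0.35, -0.05, 1.2], "rot": [0, 0.2, 0], "gripper": 8.5},
  {"offset": [0.35, -0.05, 2.2], "rot": [0, 0.2, 0], "gripper": 8.5},
  {"offset": [0.35, -0.05, 2.2], "rot": [0, 0.2, 0], "gripper": 8.5},
  {"offset": [0.35, -0.05, 2.2], "rot": [0, 0.2, 0], "gripper": 7},
  {"offset": [0.35, -0.05, 2.2], "rot": [0, 0.2, 0], "gripper": 6.5},
  {"offset": [0.35, -0.05, 2.2], "rot": [0, 0.2, 0], "gripper": 6},
  {"offset": [0.35, -0.05, 2.2], "rot": [0, 0.2, 0], "gripper": 5.5},
  {"offset": [0.35, -0.05, 2.2], "rot": [0, 0.2, 0], "gripper": 5.5},
  {"offset": [0.35, -0.05, 2.2], "rot": [0, 0.2, 0], "gripper": 5.5},
], squeeze=20)

```text
time_s: 14.2
eef_pos: [545.1, -353.1, 68.2]
ee_rot: [-0.001, 0.204, 0.979, 0.0]
force: [-0.5, 0.5, 5.9]
grip_width: 0.72
grip_force: 22.0
```

```bash
python3 -c "
from h import *
st()"
```

```text
t 14.2 pos [ 545.1 -353.1   68.2] yaw 66.47 F [-0.5  0.5  5.9] T [0.155 0.082 0.028] w 61.5 gf 21.978534758090973 q [-0.75  0.83  1.3  -0.    1.01 -1.91]
```

The ring is gripped (61.5 mm against 62). Lifting.

step_arm([
  {"offset": [0, 0, -2], "rot": [0, 0, 0], "gripper": 5.5},
  {"offset": [0, 0, -6], "rot": [0, 0, 0], "gripper": 5.5},
  {"offset": [0, 0, -10], "rot": [0, 0, 0], "gripper": 5.5},
  {"offset": [0, 0, -14], "rot": [0, 0, 0], "gripper": 5.5},
  {"offset": [0, 0, -18], "rot": [0, 0, 0], "gripper": 5.5},
  {"offset": [0, 0, -22], "rot": [0, 0, 0], "gripper": 5.5},
  {"offset": [0, 0, -25], "rot": [0, 0, 0], "gripper": 5.5},
  {"offset": [0, 0, -25], "rot": [0, 0, 0], "gripper": 5.5},
  {"offset": [0, 0, -25], "rot": [0, 0, 0], "gripper": 5.5},
])

```text
time_s: 15.1
eef_pos: [545.6, -353.2, 317.0]
ee_rot: [-0.002, 0.204, 0.979, 0.0]
force: [-0.5, -0.3, -1.7]
grip_width: 0.726
grip_force: 22.1
```

```bash
python3 -c "
from h import *
st();go(562.4,-100,318,66.4)"
```

```text
t 15.1 pos [ 545.6 -353.2  317. ] yaw 66.47 F [-0.5 -0.3 -1.7] T [ 0.027 -0.035 -0.016] w 62.0 gf 22.14971289038658 q [-0.75  0.6   1.04 -0.    1.51 -1.91]
offset cm [ 8.57 23.89 -0.07] rot deg [ 0.   -0.2   0.07]
```

step_arm([
  {"offset": [1.5, 4, 0], "rot": [0, -0.2, 0], "gripper": 5.5},
  {"offset": [3, 8, 0], "rot": [0, -0.2, 0], "gripper": 5.5},
  {"offset": [4.5, 12, 0], "rot": [0, -0.2, 0], "gripper": 5.5},
  {"offset": [6, 16, 0], "rot": [0, -0.2, 0], "gripper": 5.5},
  {"offset": [7.3, 20, 0], "rot": [0, -0.2, 0], "gripper": 5.5},
  {"offset": [8.2, 23, 0], "rot": [0, -0.2, 0], "gripper": 5.5},
  {"offset": [8.6, 23.9, 0], "rot": [0, -0.2, 0], "gripper": 5.5},
  {"offset": [8.6, 23.9, 0], "rot": [0, -0.2, 0], "gripper": 5.5},
  {"offset": [8.6, 23.9, 0], "rot": [0, -0.2, 0], "gripper": 5.5},
  {"offset": [8.6, 23.9, 0], "rot": [0, -0.2, 0], "gripper": 5.5},
])

```text
time_s: 16.1
eef_pos: [562.1, -101.2, 317.2]
ee_rot: [-0.0, 0.205, 0.979, -0.0]
force: [0.4, 0.5, -0.7]
grip_width: 0.721
grip_force: 22.2
```

```bash
python3 -c "
from h import *
st();go(562.4,-100,285,66.4)
c=cam('side');save(c,'pics/s2f.png');i=c['color'][:,:,::-1][120:330,170:450]
cv2.imwrite('pics/s2.png',cv2.resize(i,(800,600),interpolation=2))
p=c['R']@np.array([562.3,-100,260])+c['t'];print(p[:2]/p[2]*c['f']+[c['cx'],c['cy']])"
```

```text
t 16.1 pos [ 562.1 -101.2  317.2] yaw 66.38 F [ 0.4  0.5 -0.7] T [-0.031 -0.072 -0.073] w 61.5 gf 22.168841063976288 q [-0.38  0.41  1.33 -0.    1.4  -1.54]
offset cm [0.01 0.12 3.22] rot deg [-0.02 -0.04 -0.02]
[260.68775008 189.73477037]
```

View pics/s2.png

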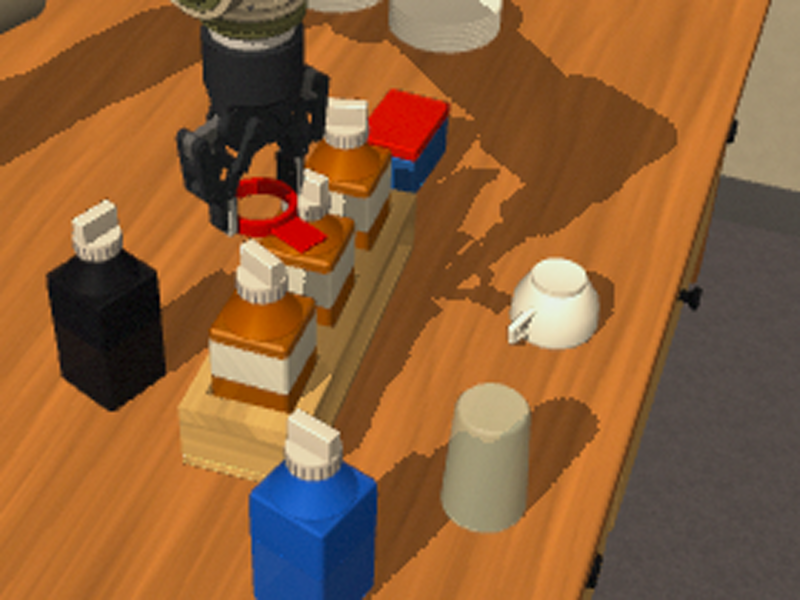

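In the crop the ring is held level over the right cap, centre near (262,206) against the expected (259,199). I'll check the offset with the depth.

```bash
python3 - <<'E'
from h import *
from scipy.optimize import least_squares
st()
c=cam('side');P=cloud(c);hsv=cv2.cvtColor(c['color'],cv2.COLOR_RGB2HSV)
red=((hsv[...,0]<6)|(hsv[...,0]>174))&(hsv[...,1]>200)&(hsv[...,2]>60)
red[:,290:]=0;red[:170]=0;red[225:]=0
Q=P[red]; Q=Q[(Q[:,2]>225)&(Q[:,2]<300)]
print(len(Q),np.percentile(Q[:,2],[2,25,50,75,98]).round(1))
zt=np.percentile(Q[:,2],95)
for z in (zt,zt-2):
    W=np.array([ray(c,u,v,z) for v,u in np.argwhere(red)])[:,:2]
    T=Q[:,:2]
    c0=np.array([562.,-101.]);f=T[np.hypot(*(T-c0).T)<36]
    r=least_squares(lambda p:np.hypot(*(f-p).T)-28,c0,loss='soft_l1',f_scale=2);print(r.x.round(1),r.cost)
far=Q[np.hypot(*(Q[:,:2]-r.x).T)>42];print('tab z',np.median(far[:,2]),'tab ang',np.degrees(np.arctan2(*(far[:,:2].mean(0)-r.x)[::-1])),'max',np.hypot(*(Q[:,:2]-r.x).T).max())
E
python3 meas.py | sed -n 2p
```

```text
t 16.15 pos [ 562.1 -101.1  317.3] yaw 66.37 F [-0.4 -0.2 -0.3] T [-0.024 -0.013 -0.005] w 61.7 gf 22.169089615345 q [-0.38  0.41  1.33 -0.    1.4  -1.54]
354 [250.5 255.1 257.  260.8 264.6]
[ 563.7 -105. ] 320.6868581375596
[ 563.7 -105. ] 320.6868581375596
tab z 256.0774228783446 tab ang -23.94487082458189 max 63.097976004399946
bar px [269.3 205.3] n 120 zmed 206.3 191.8 209.7 mean [556.   13.5] rect [555.8  13.5] [14.4 40.1] ang 166.4
```

step_arm([
  {"offset": [0.1, 0.1, 1.5], "rot": [0, 0, 0], "gripper": 5.5},
  {"offset": [0.1, 0.1, 3], "rot": [0, 0, 0], "gripper": 5.5},
  {"offset": [0.1, 0.1, 4], "rot": [0, 0, 0], "gripper": 5.5},
  {"offset": [0.1, 0.1, 5], "rot": [0, 0, 0], "gripper": 5.5},
  {"offset": [0.1, 0.1, 5.5], "rot": [0, 0, 0], "gripper": 5.5},
  {"offset": [0.1, 0.1, 5.5], "rot": [0, 0, 0], "gripper": 5.5},
])

```text
time_s: 16.85
eef_pos: [561.6, -98.5, 262.2]
ee_rot: [-0.0, 0.204, 0.979, 0.0]
force: [0.4, -0.3, 0.2]
grip_width: 0.722
grip_force: 22.2
```

```bash
python3 - <<'E'
from h import *
st();go(562.4,-100,222,66.4)
c=cam('side');i=c['color'][:,:,::-1][160:265,200:340]
cv2.imwrite('pics/s3.png',cv2.resize(i,(800,600),interpolation=2))
E
```

```text
t 16.85 pos [561.6 -98.5 262.2] yaw 66.46 F [ 0.4 -0.3  0.2] T [-0.01   0.031 -0.018] w 61.6 gf 22.163859754800797 q [-0.38  0.45  1.42 -0.    1.28 -1.54]
offset cm [-0.13 -0.1   4.02] rot deg [-0.   -0.05  0.06]
```

View pics/s3.png

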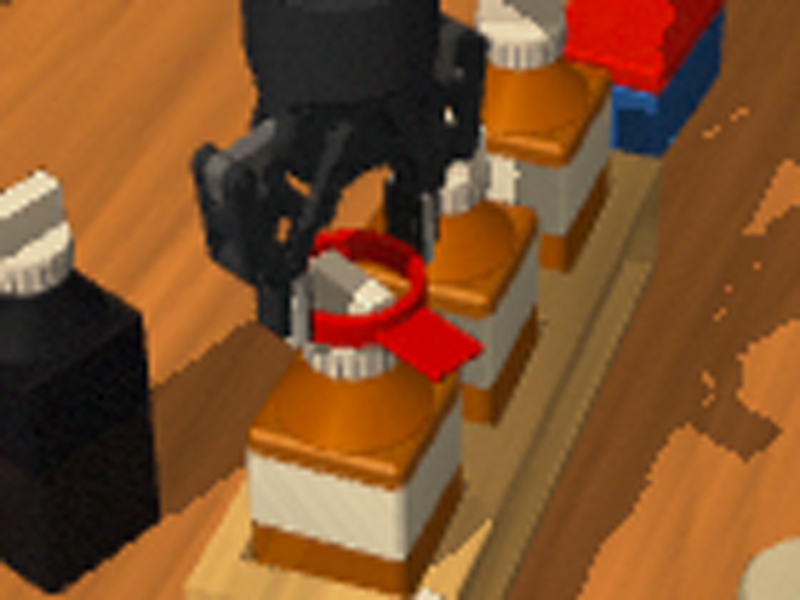

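The ring has passed over the bar, with its centre near (359,290) and the skirt's centre near (351,360), so it sits 3–4 mm to the right. I'll shift it and go down gently.

step_arm([
  {"offset": [0.25, -0.15, 0], "rot": [0, 0, 0], "gripper": 5.5},
  {"offset": [0.25, -0.15, 0.5], "rot": [0, 0, 0], "gripper": 5.5},
  {"offset": [0.25, -0.15, 1], "rot": [0, 0, 0], "gripper": 5.5},
  {"offset": [0.25, -0.15, 1.5], "rot": [0, 0, 0], "gripper": 5.5},
  {"offset": [0.25, -0.15, 1.8], "rot": [0, 0, 0], "gripper": 5.5},
  {"offset": [0.25, -0.15, 1.8], "rot": [0, 0, 0], "gripper": 5.5},
])

```text
time_s: 17.5
eef_pos: [558.7, -98.8, 244.1]
ee_rot: [-0.001, 0.204, 0.979, 0.0]
force: [1.0, 0.4, 0.0]
grip_width: 0.722
grip_force: 22.2
```

```bash
python3 - <<'E'
from h import *
st()
c=cam('side');i=c['color'][:,:,::-1][160:265,200:340]
cv2.imwrite('pics/s4.png',cv2.resize(i,(800,600),interpolation=2))
E
```

```text
t 17.5 pos [558.7 -98.8 244.1] yaw 66.47 F [1.  0.4 0. ] T [ 0.019 -0.062  0.027] w 61.6 gf 22.164270132780075 q [-0.38  0.46  1.45 -0.    1.23 -1.54]
```

View pics/s4.png

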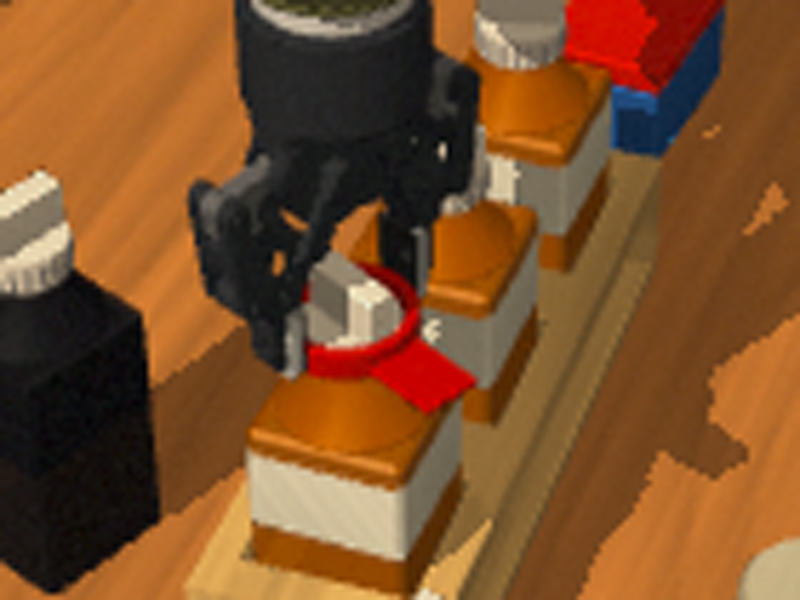

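The ring is over the skirt with no contact force, its right rim at (420,310). I'll go down the last 21 mm.

step_arm([
  {"offset": [0, 0, 0.5], "rot": [0, 0, 0], "gripper": 5.5},
  {"offset": [0, 0, 1], "rot": [0, 0, 0], "gripper": 5.5},
  {"offset": [0, 0, 1.5], "rot": [0, 0, 0], "gripper": 5.5},
  {"offset": [0, 0, 1.9], "rot": [0, 0, 0], "gripper": 5.5},
  {"offset": [0, 0, 2.1], "rot": [0, 0, 0], "gripper": 5.5},
  {"offset": [0, 0, 2.1], "rot": [0, 0, 0], "gripper": 5.5},
])

```text
time_s: 18.15
eef_pos: [558.8, -98.9, 223.5]
ee_rot: [0.0, 0.204, 0.979, -0.0]
force: [0.0, -0.5, -0.5]
grip_width: 0.726
grip_force: 22.2
```

```bash
python3 -c "
from h import *
st()"
```

```text
t 18.15 pos [558.8 -98.9 223.5] yaw 66.47 F [ 0.  -0.5 -0.5] T [-0.038 -0.092 -0.018] w 62.0 gf 22.174533158540726 q [-0.38  0.48  1.48 -0.    1.19 -1.54]
```

step_arm([
  {"offset": [0, 0, 0.2], "rot": [0, 0, 0], "gripper": 5.5},
  {"offset": [0, 0, 0.2], "rot": [0, 0, 0], "gripper": 6.8},
  {"offset": [0, 0, 0.2], "rot": [0, 0, 0], "gripper": 8},
  {"offset": [0, 0, 0.2], "rot": [0, 0, 0], "gripper": 8},
  {"offset": [0, 0, 0.2], "rot": [0, 0, 0], "gripper": 8},
  {"offset": [0, 0, -1.5], "rot": [0, 0, 0], "gripper": 8},
  {"offset": [0, 0, -4], "rot": [0, 0, 0], "gripper": 8},
  {"offset": [0, 0, -8], "rot": [0, 0, 0], "gripper": 8},
  {"offset": [0, 0, -12], "rot": [0, 0, 0], "gripper": 8},
  {"offset": [5, 0, -12], "rot": [0, 0, 0], "gripper": 8},
  {"offset": [10, 0, -12], "rot": [0, 0, 0], "gripper": 8},
  {"offset": [15, 0, -12], "rot": [0, 0, 0], "gripper": 8},
])

```text
time_s: 19.35
eef_pos: [419.5, -38.3, 343.5]
ee_rot: [0.0, 0.204, 0.979, 0.0]
force: [0.6, 0.7, 1.2]
grip_width: 0.939
grip_force: 0.0
```

step_arm([
  {"offset": [5, 0, 0], "rot": [0, 0, 0], "gripper": 8},
  {"offset": [5, 0, 0], "rot": [0, 0, 0], "gripper": 8},
  {"offset": [5, 0, 0], "rot": [0, 0, 0], "gripper": 8},
])

```text
time_s: 19.65
eef_pos: [375.1, -18.8, 344.3]
ee_rot: [0.001, 0.204, 0.979, -0.0]
force: [0.6, -0.0, 0.6]
grip_width: 0.94
grip_force: 0.0
```

```bash
python3 - <<'E'
from tag import *
st();fit(164,(290,160,370,240))
a=cv2.imread('pics/t_last.png')[165:245,280:380]
c=cam('side');i=c['color'][:,:,::-1][160:265,200:340]
cv2.imwrite('pics/s5.png',np.hstack([cv2.resize(i,(400,300),interpolation=2),cv2.resize(a,(375,300),interpolation=2)]))
E
python3 meas.py|grep bar
```

```text
t 19.65 pos [375.1 -18.8 344.3] yaw 66.48 F [ 0.6 -0.   0.6] T [ 0.052 -0.018  0.034] w 80.3 gf 0.0 q [-0.36 -0.06  1.82 -0.    1.38 -1.53]
n 275 ring [ 560.9 -101.3] r [25.8 28.4 32.6] tab ang -23.7 tab max 62.5 z 161.4
bar px [388.2 158. ] n 106 zmed 194.5 190.2 197.5 mean [ 665.7 -249.9] rect [ 665.7 -249.7] [14.2 39. ] ang 162.7
bar px [320.8 203.3] n 126 zmed 206.1 190.0 210.4 mean [562.1 -99.6] rect [562.1 -99.2] [14.7 41.7] ang 152.5
bar px [269.3 205.4] n 119 zmed 206.2 190.2 209.2 mean [555.9  13.4] rect [555.5  13.6] [14.4 40.6] ang 166.0
bar px [217.2 207.3] n 132 zmed 205.8 190.1 209.8 mean [550.  127.5] rect [550.  127.4] [41.2 15.3] ang -163.5
bar px [315.1 276.1] n 118 zmed 194.4 191.0 199.1 mean [404.4 -87.5] rect [404.4 -87.7] [38.9 13.5] ang 68.4
```

View pics/s5.png

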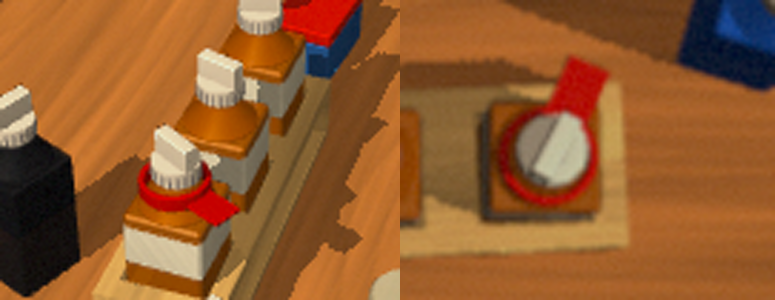

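The tag lies level on the right bottle's shoulder. In the left half of the picture the ring is at (175,187) around the neck; in the top view it is concentric with the cap at (548,150). Its centre is about 2 mm from the cap's axis. The three bottles stand upright and the arm is clear.

```bash
python3 -c "
from rig import *
print(finish_job())"
```

```text
the job is handed in; nothing more can be done
None
```

The loose cap was on the bottle at the −y end of the rack (right in the top view): I screwed it home by about 0.77 rad, the tag ring lies level on that bottle's shoulder about 2 mm off its axis, and the job is handed in; no verdict came back.

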